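# Load the specimen tray into the viewing cabinet

### The arm

A 6-joint arm with a two-finger parallel gripper is mounted at the origin on the work surface. World frame = base frame: x ahead of the robot, y to its left, z up, the work surface at z = 0. Lengths are in mm, angles in rad, forces in N, time in s.
With the tool pointing down it reaches from about 350 to 975 mm from the base axis. Payload 7.1 kg.
Tool frame: the origin (TCP) lies between the finger pads; the fingertips stand 14 mm ahead of it and the grasp point (between the pads) lies 5 mm behind it (ctrl.tcp_to_tips is the distance from the TCP to the fingertips, in mm); z points along the fingers, y is the line along which they close (so a half turn about z gives the same grasp; the last joint's range is limited). The gripper opens to 88 mm and grips with 3 to 60 N. Pads are 20 mm wide; open, the fingers measure 115 mm over their backs; the gripper's body (75 mm by 178 mm) begins 61 mm behind the grasp point.
Start: joints at [-1.164, 0.423, 1.63, -0, 1.089, -0.019], TCP at [258.171, -569.168, 236.675] pointing down, gripper open.
Joint ranges: [-3, 3], [-0.9, 2.11], [0.09, 2.58], [-1.31, 4.45], [0.11, 2.69], [-2.54, 2.54]. Speed limits (rad/s): [2.39, 2.39, 3.01, 3.14, 3.14, 3.14].

### API

Orientations are given as a rotation vector (axis times angle).
In Python, from workcell import ctrl gives the robot as it stands.
- The arm moves only by the tool apply_moves, never from a script. Its argument "series" is a list that holds one entry, the list of rows, each a list of 7 numbers: the shift along the tool's x, y, z in cm, then the turn, a rotation vector about the tool's x, y, z in degrees, then the opening, from 0 (shut) to 1 (fully open). A call has 1 to 12 rows; each row shifts and turns the commanded pose from where the row before left it, along the tool's axes as they then stand; what a row does not reach is not made up. A row lasts 1/10 s, in which the tool goes at most 50 mm and 8.59 degrees, less where a joint would pass 70% of its speed; a pose out of reach is approached as far as the arm can. A call with a gripper value outside its range is refused whole. The fingers move at their own pace and stop on an object; the grip force is fixed at half the most. Time passes only in rows, so rows that do not move let the fingers close. It gives the time, the measured TCP pose, the force and the opening at its end, in the units of the state.
- ctrl.get_obs(): the state, without advancing time (a new reading comes with each control period).
- ctrl.get_image(name): name is "scene" or "top" or "wrist"; returns a dict with "img" (400x640x3 uint8, blue, green, red), "K" (3x3 intrinsics, pixels), "cam_to_world" (4x4, takes a point from camera to world coordinates). Camera axes: x right, y down, z forward; pixel columns grow to the right and rows downward; lengths in mm; the calibration is good to about 2 mm. A picture is of the moment at which its call begins. There is no depth.
- ctrl.close_job(): hands the job in, once; it reports no verdict.
The state is a dict: "t": time; "qpos": joint angles; "qvel": joint speeds; "joint_torque": joint torques, N m; "ee_pos": TCP position; "orientation": TCP orientation; "ft_force": force on the tool from outside, world axes, zero at the start; "moment": the same for the moment, N m; "width": finger opening in mm.
Only numpy, scipy, OpenCV 4.12 (cv2) and the standard library are available. Lean on these libraries where they do the work, as an engineer would, in place of code of your own. Each camera call takes 0.05 s, during which the arm holds its last target. There are 200 camera calls.

### The job

Push the long white tray of stones across the bench and straight into the slot at the foot of the black viewing cabinet, until it is fully home against the stop inside. Keep the tray flat on the bench all the way, and do not disturb the rock, the square dish and the jar.

Things in the scene. Friction and masses are not known exactly. Their poses are not given: they have to be found in the camera images.
- tray: The long white plastic tray, loose on the bench: 150 mm long (its x), 90 mm wide (its y), 24 mm high, walls 4 mm thick; five small stones fixed in grey foam inside reach 30 mm above the bench. About 0.3 kg. Origin at the centre of its underside. Either end may go in first. It starts clear of the cabinet, its length within 45 degrees of the slot's direction.
- viewer: The fixed black viewing cabinet, white top with a two-eyed shade: 220 mm wide (y), 200 mm deep (x), 132 mm high, 177 with the shade. Origin: centre of the slot's mouth, at bench level in its front face; x points level into the slot, y across it. The bench is the slot's floor; it is 100 mm wide, 45 high, 95 deep to a rigid stop. Its place and yaw vary; it faces the tray's side of the bench.
- home (a point): Where the centre of the tray's underside lies when the tray is fully home: 20 mm inside the slot's mouth on its middle line (the tray then sticks out 55 mm). Axes as the cabinet's. Two aluminium guide wings, 22 mm high, flare from 98 mm apart at the mouth to 130 mm apart, 43 mm in front of the cabinet's face.
- rock: Bystander: a brown rock about 75 x 55 x 55 mm, loose on the bench beyond the tray. Origin at its underside.
- dish: Bystander: an empty square white dish 110 x 110 x 22 mm, loose on the bench on the robot's right. Origin at the centre of its underside.
- jar: Bystander: a closed glass jar with a black cap, 60 mm across, 85 mm high, loose on the bench on the robot's right. Origin at the centre of its underside.
Not all that is in view belongs to the job. What is shaped like the tray but purple is not meant.

How it is judged (in metres and radians):
At the end, for the whole second after the job is handed in: The tray lies flat on the bench in the slot, at rest: its centre at most 8 mm short of the fully home position (at least 12 mm inside the mouth), within 10 mm of the slot's middle line, its length within 0.12 rad of the slot's direction (x of tray in the frame of viewer between 0.012 and 0.026 m and y of tray in the frame of viewer between -0.01 and 0.01 m and angle between the x axis of tray and the x axis of viewer, either way round below 0.12 rad and angle between tray's own z axis and vertical below 0.06 rad and height (world z) of tray below 0.005 m and linear speed of tray below 0.01 m/s); the robot touches nothing.
It fails at once if the tray is lifted off the bench by more than 15 mm or tilted by more than 0.25 rad (height (world z) of tray above 0.015 m or angle between tray's own z axis and vertical above 0.25 rad).
It fails at once if the rock, the dish or the jar is moved by more than 20 mm (distance of any of rock, dish, jar from where it was at the start of the episode above 0.02 m).
It also fails if it takes over 51 s, if anything falls off the work surface, if the arm or the gripper's body presses on something with over 40 N, if the wrist force passes 120 N, or if a joint passes its speed limit or range.

## Working session

There is one attempt and no reset: what is moved stays moved. The work goes in short steps, Python scripts to look and compute and a tool call to move; the robot and the scene stay as the last step left them, time stands still between calls to the robot, and variables do not carry over. Pictures are saved under pics/ and viewed, on a budget of 10 in all, crops included, one or two more only if the job needs it, and the job is handed in when it is done.

Besides the shell and the picture viewer there is one more tool, called after "Emit:" by a JSON object that holds its "op" and its "data", one argument or row to a line. apply_moves: Moves the arm, as the interface text tells. Its arguments: {"type":"object","properties":{"series":{"type":"array","items":{"type":"array","items":{"type":"array","items":{"type":"number"}}}}},"required":["series"]}

```bash
mkdir -p pics; python3 - <<'E'
from workcell import ctrl
import cv2,numpy as np
np.set_printoptions(suppress=True,precision=3)
for n in("scene","top"):
    d=ctrl.get_image(n);cv2.imwrite(f"pics/{n}0.png",d["img"]);print(n,d["K"],d["cam_to_world"])
o=ctrl.get_obs();print(o["t"],o["ee_pos"],o["orientation"],o["width"])
E
```

```text
scene [[483.286   0.    317.822]
 [  0.    483.286 197.77 ]
 [  0.      0.      1.   ]] [[ -0.813   0.486  -0.321 885.875]
 [  0.583   0.661  -0.473 361.015]
 [ -0.018  -0.571  -0.82  870.864]
 [  0.      0.      0.      1.   ]]
top [[484.473   0.    318.941]
 [  0.    484.473 202.541]
 [  0.      0.      1.   ]] [[  -0.013   -0.993    0.116  415.061]
 [  -1.       0.016    0.026 -122.62 ]
 [  -0.028   -0.116   -0.993 1036.503]
 [   0.       0.       0.       1.   ]]
0.1 [ 257.981 -568.757  235.997] [-3.069 -0.664  0.   ] 87.93491395444582
```

View pics/top0.png

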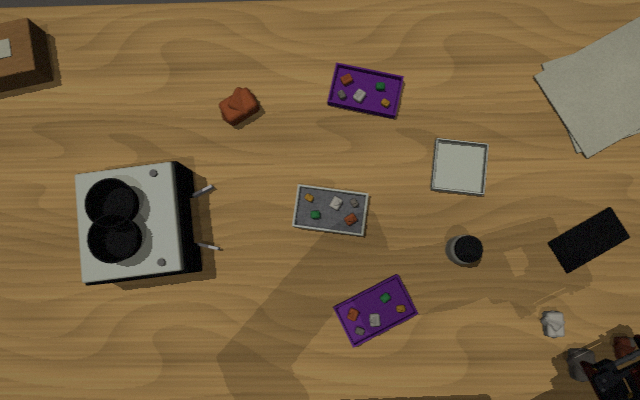

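View pics/scene0.png

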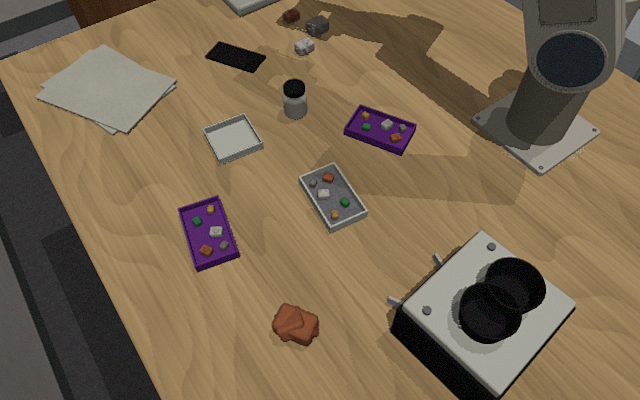

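The top picture shows the white tray with stones at (331,210). The purple trays at (366,91) and (376,310) are decoys, and the white square at (460,167) is the empty dish. The cabinet is on the left, with its wings at (203,190) and (207,246). I'll confirm this in one enlarged crop.

```bash
python3 - <<'E'
import cv2
i=cv2.imread("pics/top0.png")[145:295,65:385]
cv2.imwrite("pics/crop.png",cv2.resize(i,None,fx=2.5,fy=2.5,interpolation=cv2.INTER_CUBIC))
E
```

```text
(no output)
```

View pics/crop.png

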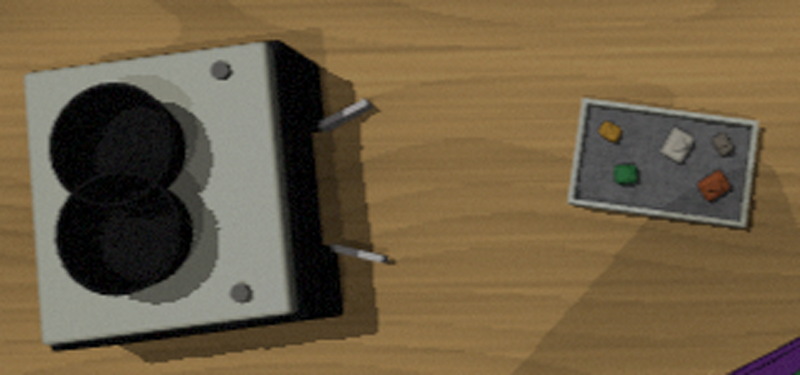

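The crop confirms it. The tray rim corners are at (583,98), (759,121), (748,229) and (570,204). The cabinet's top corners are at (25,73), (267,42), (297,313) and (43,345). The wing tips are at (370,102) and (392,260), with roots at (320,128) and (330,246).

```bash
cat > h.py <<'E'
from workcell import ctrl
import cv2,numpy as np
np.set_printoptions(suppress=True,precision=3)
def ray(d,px,z):
    M=np.array(d["cam_to_world"]);v=M[:3,:3]@np.linalg.solve(d["K"],[px[0],px[1],1.])
    return (M[:3,3]+v*(z-M[2,3])/v[2])[:2]
def proj(d,p):
    M=np.linalg.inv(d["cam_to_world"]);q=np.array(d["K"])@(M[:3,:3]@np.array(p,float)+M[:3,3]);return q[:2]/q[2]
def fit(P,L,W):  # P corners in order; ideal centred corners
    I=np.array([[-L/2,W/2],[L/2,W/2],[L/2,-W/2],[-L/2,-W/2]])
    c=P.mean(0);Q=P-c;a=np.arctan2(sum(I[:,0]*Q[:,1]-I[:,1]*Q[:,0]),(I*Q).sum());return c,a
E
python3 - <<'E'
from h import *
d=ctrl.get_image("top")
f=lambda c,z:np.array([ray(d,(np.array(p)+.5)/2.5-.5+[65,145],z) for p in c])
T=f([(583,98),(759,121),(748,229),(570,204)],24)
V=f([(25,73),(267,42),(297,313),(43,345)],132)
w=f([(370,102),(392,260)],22);r=f([(320,128),(330,246)],22)
for P in(T,V):print(P,np.linalg.norm(P-np.roll(P,-1,0),axis=1))
# slot dir: from back to front reversed
ct,at=fit(T[[1,0,3,2]][[3,2,1,0]],150,90);cv,av=fit(V[[1,0,3,2]][[3,2,1,0]],200,220)
u=np.array([np.cos(av),np.sin(av)]);n=np.array([-u[1],u[0]])
m=cv-100*u;print("tray",ct,at,"viewer",cv,av,"mouth",m,"home",m+20*u)
for p in list(w)+list(r)+[ct]:print((p-m)@u,(p-m)@n)
for nm,px,z in(("rock",(240,106),25),("dish",(460,167),15),("jar",(467,249),85)):print(nm,ray(d,px,z))
E
```

```text
[[ 574.294  -52.036]
 [ 552.103 -200.194]
 [ 461.499 -188.775]
 [ 484.602  -40.378]] [149.811  91.321 150.185  90.446]
[[584.311 369.621]
 [604.987 182.576]
 [398.893 155.408]
 [377.607 346.456]] [188.185 207.877 192.231 207.998]
tray [ 518.125 -120.346] 1.4257000291220463 viewer [491.45  263.515] 1.6872241833388621 mouth [503.066 164.192] home [500.743 184.057]
-42.28946721342164 -66.84252203096726
-46.76879790912781 68.9904835433663
2.4942075458418924 -50.30237578354744
4.017713183191301 50.50500315183873
-284.3607572498576 18.09690990073923
rock [746.771  71.915]
dish [ 605.937 -396.604]
jar [ 431.189 -383.733]
```

The measurements are consistent: the tray comes out at 150 x 91 mm, and the wings match the cabinet's face and middle line. The plan is to set two half-open fingers flush behind the tray's trailing end and push along an arc of about 530 mm radius. That turns the tray by 0.26 rad and takes out the 18 mm offset, and then I push straight in. First I approach high up.

Emit:
{"op": "apply_moves", "data": {
  "series": [
    [[3.6,-2.1,0,0,0,0,0.6],[3.6,-2.1,0,0,0,0,0.6],[3.6,-2.1,0,0,0,0,0.6],[3.6,-2.1,0,0,0,0,0.6],[3.6,-2.1,0,0,0,0,0.6],[3.6,-2.1,0,0,0,0,0.6],[3.6,-2.1,0,0,0,0,0.6],[3.6,-2.1,0,0,0,0,0.6],[3.6,-2.1,0,0,0,0,0.6],[3.6,-2.1,0,0,0,0,0.6]]
  ]
}}

```text
t: 1.15
ee_pos: [500.0, -227.6, 236.6]
orientation: [-3.071, -0.664, 0.0]
ft_force: [0.1, -0.6, 0.4]
width: 52.9
```

Emit:
{"op": "apply_moves", "data": {
  "series": [
    [[0,0,1,0,0,-8.2,0.6],[0,0,1,0,0,-8.2,0.6],[0,0,1,0,0,-8.2,0.6],[0,0,1,0,0,-8.2,0.6],[0,0,1,0,0,-8.2,0.6],[0,0,1,0,0,-8.2,0.6],[0,0,1,0,0,-8.2,0.6],[0,0,1,0,0,0,0.6],[0,0,1,0,0,0,0.6],[0,0,1,0,0,0,0.6],[0,0,0,0,0,0,0.6]]
  ]
}}

```text
t: 2.25
ee_pos: [498.4, -228.8, 135.2]
orientation: [-2.375, -2.053, 0.002]
ft_force: [0.4, 0.9, 1.1]
width: 53.1
```

Emit:
{"op": "apply_moves", "data": {
  "series": [
    [[0,0.4,2,0,0,0,0.6],[0,0,2,0,0,0,0.6],[0,0,2,0,0,0,0.6],[0,0,2,0,0,0,0.6],[0,0,2,0,0,0,0.6],[0,0,1.5,0,0,0,0.6],[0,0,0,0,0,0,0.6],[0.5,0,0,0,0,0,0.6],[0.5,0,0,0,0,0,0.6],[0.5,0,0,0,0,0,0.6],[0,0,0,0,0,0,0.6]]
  ]
}}

```text
t: 3.35
ee_pos: [505.8, -214.3, 22.4]
orientation: [2.373, 2.057, 0.001]
ft_force: [0.0, 0.4, 0.4]
width: 52.5
```

```bash
python3 - <<'E'
from h import *
d=ctrl.get_image("top");i=d["img"][145:295,200:420]
cv2.imwrite("pics/c2.png",cv2.resize(i,None,fx=3.5,fy=3.5,interpolation=cv2.INTER_CUBIC))
o=ctrl.get_obs();print(o["ee_pos"],o["width"])
E
```

```text
[ 505.776 -214.581   22.299] 52.466238192675625
```

View pics/c2.png

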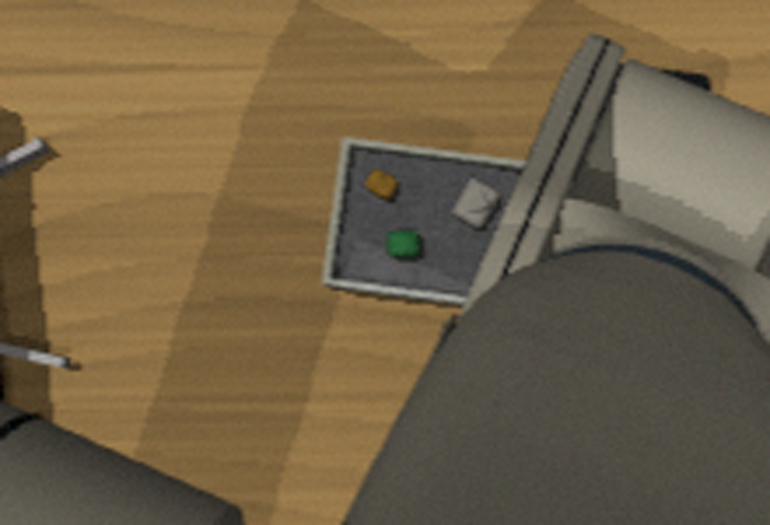

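The fingers are down about 10 mm behind the trailing end, and the tray hasn't moved: its leading corners in the crop are at (345,140) and (327,284). Next is contact and the arc.

Emit:
{"op": "apply_moves", "data": {
  "series": [
    [[0.5,0,0.3,0,0,0,0.6],[0.5,0,0,0,0,0,0.6],[0.58,0.09,0,0,0,-0.62,0.6],[0.58,0.09,0,0,0,-0.62,0.6],[0.58,0.09,0,0,0,-0.62,0.6],[0.58,0.09,0,0,0,-0.62,0.6],[0.58,0.09,0,0,0,-0.62,0.6],[0.58,0.09,0,0,0,-0.62,0.6],[0.58,0.09,0,0,0,-0.62,0.6],[0.58,0.09,0,0,0,-0.62,0.6],[0.58,0.09,0,0,0,-0.62,0.6],[0.58,0.09,0,0,0,-0.62,0.6]]
  ]
}}

```text
t: 4.6
ee_pos: [521.4, -147.7, 18.7]
orientation: [2.259, 2.183, 0.0]
ft_force: [0.1, -1.5, -0.7]
width: 52.6
```

Emit:
{"op": "apply_moves", "data": {
  "series": [
    [[0.58,0.09,0,0,0,-0.62,0.6],[0.58,0.09,0,0,0,-0.62,0.6],[0.58,0.09,0,0,0,-0.62,0.6],[0.58,0.09,0,0,0,-0.62,0.6],[0.58,0.09,0,0,0,-0.62,0.6],[0.58,0.09,0,0,0,-0.62,0.6],[0.58,0.09,0,0,0,-0.62,0.6],[0.58,0.09,0,0,0,-0.62,0.6],[0.58,0.09,0,0,0,-0.62,0.6],[0.58,0.09,0,0,0,-0.62,0.6],[0,0,0,0,0,0,0.6]]
  ]
}}

```text
t: 5.7
ee_pos: [529.4, -89.3, 18.7]
orientation: [-2.137, -2.302, -0.0]
ft_force: [-0.2, -0.2, 0.1]
width: 52.7
```

```bash
python3 - <<'E'
from h import *
a=ctrl.get_image("top");b=ctrl.get_image("scene")
i=cv2.resize(a["img"][150:270,180:370],None,fx=4,fy=4,interpolation=cv2.INTER_CUBIC)
cv2.imwrite("pics/c3.png",i);cv2.imwrite("pics/s3.png",b["img"])
E
```

```text
(no output)
```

View pics/c3.png

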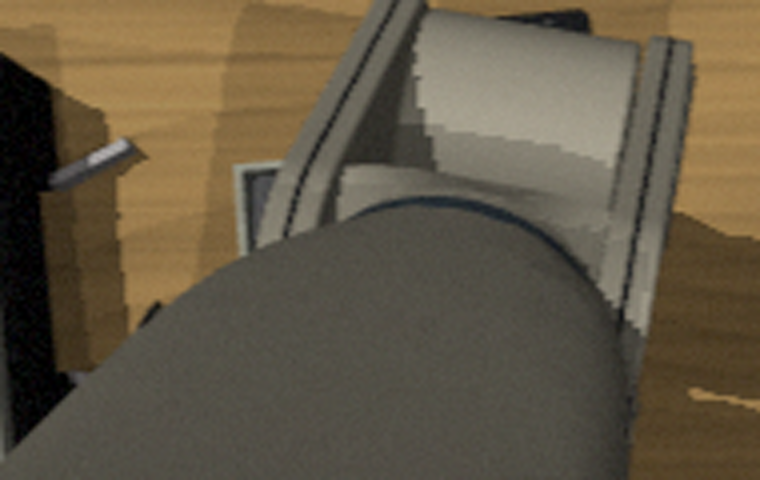

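The top view is mostly hidden by the arm, but the tray's leading corner shows at crop (234,165), in line with the wings. I'll use the scene camera and overlay the tray pose predicted from the TCP.

```bash
cat >> h.py <<'E'
def check(name,out,crop,f):
    o=ctrl.get_obs();R=cv2.Rodrigues(np.array(o["orientation"]))[0];y=np.arctan2(R[1,0],R[0,0])
    t=np.array([np.cos(y),np.sin(y)]);r=np.array([t[1],-t[0]]);e=np.array(o["ee_pos"][:2])
    m=np.array([503.066,164.192]);u=np.array([np.cos(1.687),np.sin(1.687)]);n=np.array([-u[1],u[0]])
    C=[e+10*t+a*t+b*r for a,b in((0,-45),(150,-45),(150,45),(0,45))];c=e+85*t-m
    print("tcp-predicted tray u,lat,yawerr",c@u,c@n,y-1.687,"corners",np.array(C).round(1).tolist())
    d=ctrl.get_image(name);x0,x1,y0,y1=crop
    im=cv2.resize(d["img"][y0:y1,x0:x1],None,fx=f,fy=f,interpolation=cv2.INTER_CUBIC)
    for p in C:
        q=(proj(d,[*p,24])-[x0,y0]+.5)*f-.5;cv2.drawMarker(im,tuple(int(v) for v in q.round()),(0,0,255),0,12)
    cv2.imwrite(f"pics/{out}.png",im);return d
E
python3 - <<'E'
from h import *
d=check("scene","s3",(270,530,130,340),3)
a=ctrl.get_image("top");print(ray(a,((234.5)/4-.5+180,165.5/4-.5+150),24))
E
```

```text
tcp-predicted tray u,lat,yawerr -170.4267200708041 -0.3500706904378755 -0.04267467287894822 corners [[483.8, -83.1], [472.8, 66.4], [562.5, 73.1], [573.6, -76.5]]
[561.574  75.045]
```

View pics/s3.png

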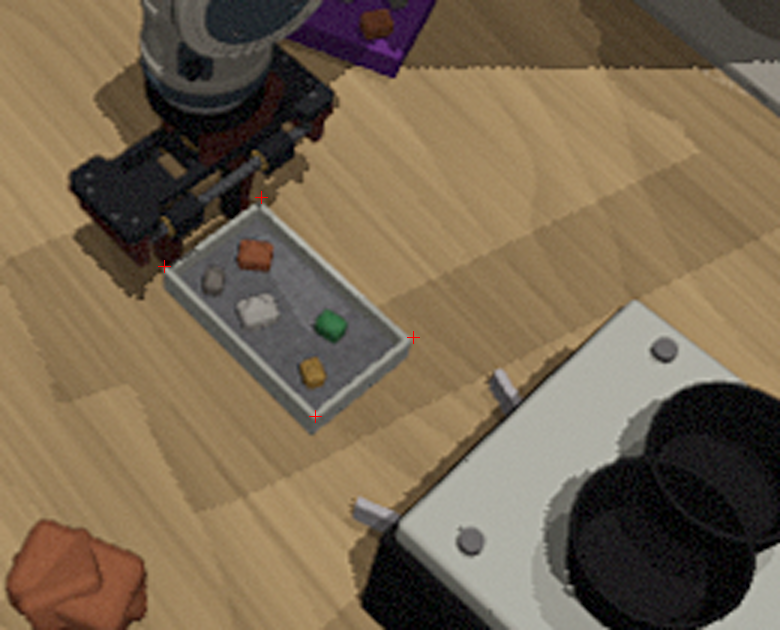

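The scene view matches the TCP-predicted corners (red) to within about 2–3 mm. The tray is flush with the fingers and on the middle line, with about 170 mm still short of the mouth at its centre. I'll finish the turn and go straight into the wings.

Emit:
{"op": "apply_moves", "data": {
  "series": [
    [[0.58,0.09,0,0,0,-0.6,0.6],[0.58,0.09,0,0,0,-0.6,0.6],[0.58,0.09,0,0,0,-0.6,0.6],[0.58,0.09,0,0,0,-0.6,0.6],[0.6,0,0,0,0,0,0.6],[0.6,0,0,0,0,0,0.6],[0.6,0,0,0,0,0,0.6],[0.6,0,0,0,0,0,0.6],[0.6,0,0,0,0,0,0.6],[0.6,0,0,0,0,0,0.6],[0.6,0,0,0,0,0,0.6],[0,0,0,0,0,0,0.6]]
  ]
}}

```text
t: 7.1
ee_pos: [525.8, -24.1, 18.6]
orientation: [-2.089, -2.346, 0.0]
ft_force: [-0.9, -0.2, 0.5]
width: 52.8
```

```bash
python3 - <<'E'
from h import *
check("scene","s4",(300,500,150,310),4)
E
```

```text
tcp-predicted tray u,lat,yawerr -104.61186035256719 -0.7803714669609733 -0.0005596778260141821 corners [[479.9, -19.3], [462.6, 129.7], [552.0, 140.1], [569.3, -8.9]]
```

View pics/s4.png

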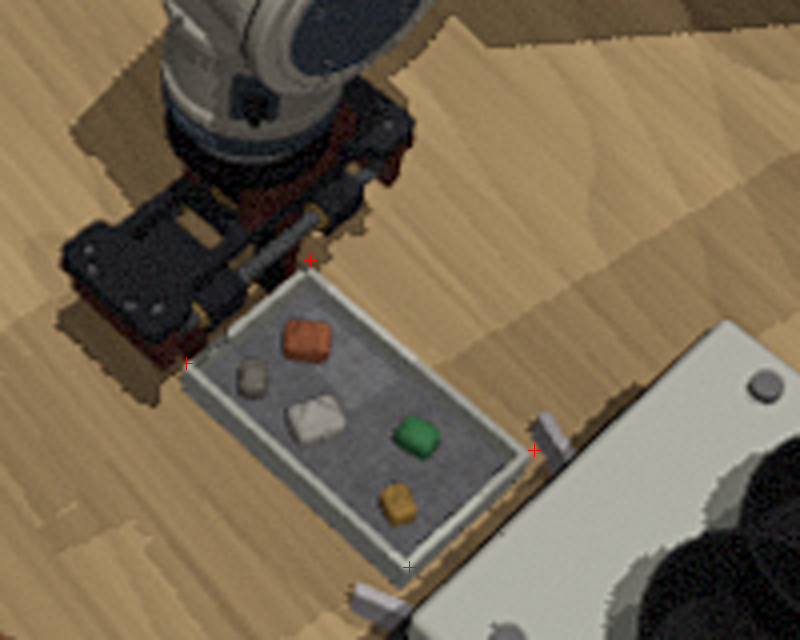

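The tray's leading end sits between the wings, about 3 mm nearer the left one. I'll continue with a 2 mm drift to the right and watch the force.

Emit:
{"op": "apply_moves", "data": {
  "series": [
    [[0.6,0.05,0,0,0,0,0.6],[0.6,0.05,0,0,0,0,0.6],[0.6,0.05,0,0,0,0,0.6],[0.6,0.05,0,0,0,0,0.6],[0.6,0,0,0,0,0,0.6],[0.6,0,0,0,0,0,0.6],[0.6,0,0,0,0,0,0.6],[0.6,0,0,0,0,0,0.6],[0,0,0,0,0,0,0.6]]
  ]
}}

```text
t: 8.05
ee_pos: [522.5, 23.8, 18.7]
orientation: [-2.089, -2.346, -0.0]
ft_force: [-0.9, 0.6, 0.4]
width: 52.7
```

Emit:
{"op": "apply_moves", "data": {
  "series": [
    [[0.5,0,0,0,0,0,0.6],[0.5,0,0,0,0,0,0.6],[0.5,0,0,0,0,0,0.6],[0.5,0,0,0,0,0,0.6],[0.5,0,0,0,0,0,0.6],[0.5,0,0,0,0,0,0.6],[0.5,0,0,0,0,0,0.6],[0.5,0,0,0,0,0,0.6],[0.5,0,0,0,0,0,0.6],[0,0,0,0,0,0,0.6]]
  ]
}}

```text
t: 9.05
ee_pos: [517.3, 68.4, 18.6]
orientation: [-2.089, -2.346, -0.0]
ft_force: [-0.3, 0.8, -0.1]
width: 53.0
```

```bash
python3 - <<'E'
from h import *
check("scene","s5",(330,530,170,330),4)
E
```

```text
tcp-predicted tray u,lat,yawerr -11.74484848994164 -3.062316583322048 -0.0006362565702766609 corners [[471.4, 73.2], [454.1, 222.2], [543.5, 232.6], [560.8, 83.6]]
```

View pics/s5.png

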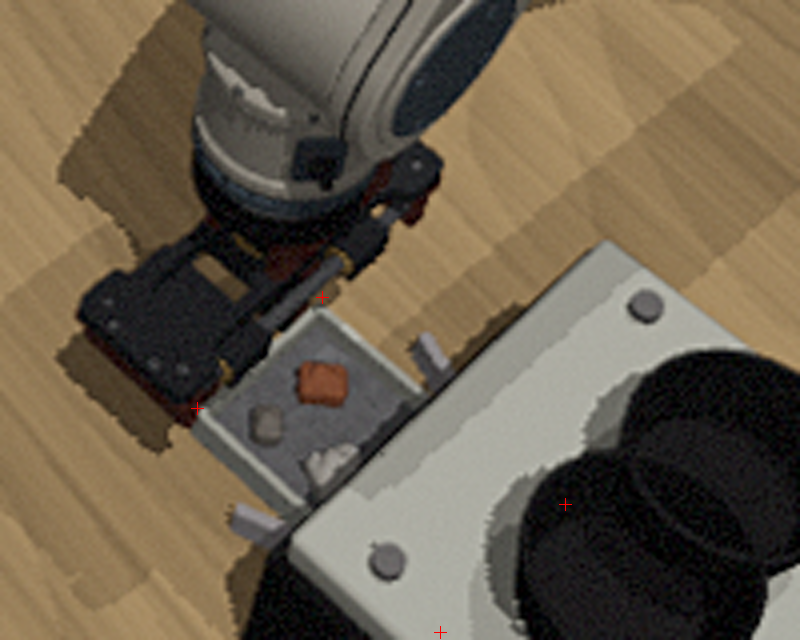

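The tray is well inside the slot, clear of both wings, with low force. About 30 mm remains, so I slow down towards the stop.

Emit:
{"op": "apply_moves", "data": {
  "series": [
    [[0.4,0,0,0,0,0,0.6],[0.4,0,0,0,0,0,0.6],[0.4,0,0,0,0,0,0.6],[0.4,0,0,0,0,0,0.6],[0.3,0,0,0,0,0,0.6],[0.2,0,0,0,0,0,0.6],[0.2,0,0,0,0,0,0.6],[0,0,0,0,0,0,0.6]]
  ]
}}

```text
t: 9.9
ee_pos: [514.8, 90.8, 18.7]
orientation: [-2.09, -2.346, -0.0]
ft_force: [0.2, 0.2, 1.1]
width: 52.4
```

Emit:
{"op": "apply_moves", "data": {
  "series": [
    [[0.1,0,0,0,0,0,0.6],[0.1,0,0,0,0,0,0.6],[0.1,0,0,0,0,0,0.6],[0,0,0,0,0,0,0.6]]
  ]
}}

```text
t: 10.3
ee_pos: [514.5, 93.5, 18.7]
orientation: [2.09, 2.345, 0.0]
ft_force: [0.1, -1.1, 0.6]
width: 52.7
```

Emit:
{"op": "apply_moves", "data": {
  "series": [
    [[0.1,0,0,0,0,0,0.6],[0.1,0,0,0,0,0,0.6],[0.1,0,0,0,0,0,0.6],[0,0,0,0,0,0,0.6]]
  ]
}}

```text
t: 10.7
ee_pos: [514.2, 96.6, 18.7]
orientation: [2.09, 2.346, 0.0]
ft_force: [-0.0, -1.1, 1.5]
width: 52.9
```

Emit:
{"op": "apply_moves", "data": {
  "series": [
    [[0.1,0,0,0,0,0,0.6],[0.1,0,0,0,0,0,0.6],[0,0,0,0,0,0,0.6]]
  ]
}}

```text
t: 11.0
ee_pos: [513.9, 98.6, 18.7]
orientation: [2.09, 2.346, 0.0]
ft_force: [0.3, -1.6, 0.8]
width: 52.4
```

Emit:
{"op": "apply_moves", "data": {
  "series": [
    [[0.1,0,0,0,0,0,0.6],[0.1,0,0,0,0,0,0.6],[0,0,0,0,0,0,0.6]]
  ]
}}

```text
t: 11.3
ee_pos: [513.7, 100.6, 18.7]
orientation: [2.09, 2.346, 0.0]
ft_force: [-0.2, -2.8, 0.9]
width: 52.9
```

Emit:
{"op": "apply_moves", "data": {
  "series": [
    [[0.1,0,0,0,0,0,0.6],[0.1,0,0,0,0,0,0.6],[0,0,0,0,0,0,0.6]]
  ]
}}

```text
t: 11.6
ee_pos: [513.6, 102.0, 18.7]
orientation: [2.089, 2.346, -0.0]
ft_force: [1.7, -7.1, 1.9]
width: 52.6
```

Emit:
{"op": "apply_moves", "data": {
  "series": [
    [[0.1,0,0,0,0,0,0.6],[0.1,0,0,0,0,0,0.6],[0,0,0,0,0,0,0.6]]
  ]
}}

```text
t: 11.9
ee_pos: [513.6, 102.1, 18.7]
orientation: [2.087, 2.345, -0.003]
ft_force: [2.9, -20.9, 2.5]
width: 52.8
```

The arm is stopped solid: 21 N with no further motion, which means the tray is against the stop. I'll back off, rise clear and check.

Emit:
{"op": "apply_moves", "data": {
  "series": [
    [[-0.2,0,0,0,0,0,0.6],[-0.5,0,0,0,0,0,0.6],[-1.5,0,0,0,0,0,0.6],[-3,0,0,0,0,0,0.6],[-3,0,0,0,0,0,0.6],[-3,0,-2,0,0,0,0.6],[0,0,-4,0,0,0,0.6],[0,0,-4,0,0,0,0.6],[0,0,0,0,0,0,0.6]]
  ]
}}

```text
t: 12.8
ee_pos: [529.1, -7.8, 123.1]
orientation: [2.087, 2.34, 0.008]
ft_force: [-0.2, 0.7, -0.3]
width: 52.7
```

```bash
python3 - <<'E'
from h import *
m=np.array([503.066,164.192]);u=np.array([np.cos(1.687),np.sin(1.687)]);n=np.array([-u[1],u[0]])
d=ctrl.get_image("scene");x0,y0,f=350,180,4
im=cv2.resize(d["img"][y0:330,x0:540],None,fx=f,fy=f,interpolation=cv2.INTER_CUBIC)
for a,b in((-55,45),(-55,-45)):
    q=(proj(d,[*(m+a*u+b*n),24])-[x0,y0]+.5)*f-.5;print(q);cv2.drawMarker(im,tuple(int(v) for v in q),(0,0,255),0,10)
cv2.imwrite("pics/s6.png",im);print(ctrl.get_obs()["ft_force"])
E
```

```text
[294.616 294.88 ]
[169.896 409.13 ]
[-0.495 -0.099  0.654]
```

View pics/s6.png

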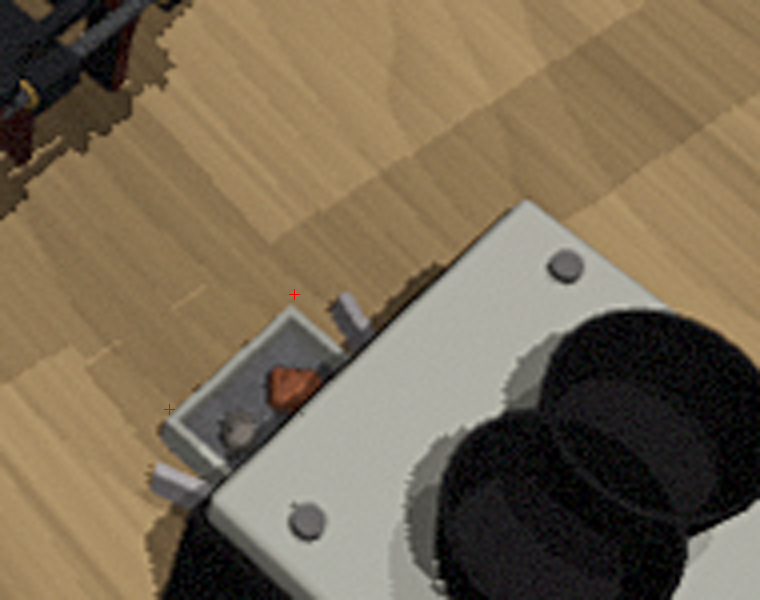

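The tray is home: flat, square between the wings, with its trailing corners at crop (293,307) and (162,428). These lie a few mm deeper than the nominal markers, the same few-mm offset the scene camera showed earlier. The gripper is clear, so I'm handing in.

```bash
python3 -c "
from workcell import ctrl
print(ctrl.close_job())"
```

```text
the job is handed in; nothing more can be done
None
```

I pushed the white tray into the slot until it met the stop, then backed the arm off and handed the job in at about 13 s of the 51 s allowed. The hand-in reports no verdict.

- **How:** I pushed with two half-open fingers flat against the tray's trailing end. A shallow arc lined it up with the slot, and a straight push took it in.
- **At the stop:** the arm stopped moving while the force rose to about 21 N, with the TCP putting the tray's centre about 22 mm inside the mouth (nominal 20 mm).
- **Final picture:** the tray is flat and square between the wings, and the gripper is clear of it. Its visible corners look about 5 mm deeper than my nominal markers. I put that down to the few-mm offset the scene camera had shown all along, because the rigid stop sets the depth.
- **Rock, dish and jar:** the arm's path stayed well away from all three and the low contact forces showed no bump, but I did not re-measure their positions at the end.

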